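# Eject the tapered stopper and close the chain-wash flask

## Robot

A 6-joint arm with a two-finger parallel gripper is mounted at the origin on the work surface. World frame = base frame: x ahead of the robot, y to its left, z up, the work surface at z = 0. Lengths are in mm, angles in rad, forces in N, time in s.
With the tool pointing down it reaches from about 400 to 925 mm from the base axis. Payload 12.5 kg.
Tool frame: the origin (TCP) lies midway between the tips of the shut fingers; the grasp point (between the pads) lies 19 mm behind it; z points along the fingers, y is the line along which they close (so a half turn about z gives the same grasp; the last joint's range is limited). The gripper opens to 95 mm and grips with 3 to 60 N. Pads are 20 mm wide; open, the fingers measure 119 mm over their backs; the gripper's body (75 mm by 180 mm) begins 59 mm behind the grasp point.
Start: joints at [1.005, 0.491, 1.559, -0, 1.092, -0.106], TCP at [277.343, 560.114, 214.661] pointing down, gripper open.
Joint ranges: [-3.1, 3.1], [-0.84, 2.19], [0.05, 2.79], [-1.13, 4.28], [0.06, 2.93], [-2.69, 2.69]. Speed limits (rad/s): [2.22, 2.22, 2.79, 3.14, 3.14, 3.14].

## Interface

Orientations are given as a unit quaternion [w, x, y, z].
In Python, from cell import ctrl gives the robot as it stands.
- The arm moves only by the tool arm_command, never from a script. Its argument "series" is a list of rows, each a list of 5 numbers: the shift along the world's x, y, z normalised to -1 to 1, where 1 is 60 cm, then the turn about the world's z normalised to -1 to 1, where 1 is pi rad, then the opening, from 0 (shut) to 1 (fully open). In form: [[x, y, z, turn, jaw], ...]. A call has exactly 10 rows; each row is the pose to reach, as a shift and turn from the pose commanded when the call began, turning the shorter way round; what a row does not reach only later rows make up. A row lasts 1/10 s, in which the tool goes at most 50 mm and 8.59 degrees, less where a joint would pass 70% of its speed; a pose out of reach is approached as far as the arm can. A call with a number of a shift or a turn outside -1 to 1 is refused whole. A call with a gripper value outside its range is refused whole. The fingers move at their own pace and stop on an object; the grip force is fixed at half the most. Time passes only in rows, so rows that repeat a pose let the fingers close, or fill a call up. It gives the time, the measured TCP pose, the force, the opening and the grip force at its end, in the units of the state.
- ctrl.state(): the state, without advancing time (a new reading comes with each control period).
- ctrl.snapshot(name): name is "side" or "top"; returns the picture (400x640x3 uint8, red, green, blue); there is no depth.
- ctrl.camera_params(name): a dict with "intrinsics" (3x3 intrinsics, pixels), "dist" ([k1, k2, p1, p2, k3] as OpenCV has them; the pictures are not rectified), "extrinsics" (4x4, takes a point from camera to world coordinates). Camera axes: x right, y down, z forward; pixel columns grow to the right and rows downward; lengths in mm; the calibration is good to about 2 mm. A picture is of the moment at which its call begins. camera_params takes no time and is no camera call.
- ctrl.close_job(): hands the job in; it is judged then, once.
The state is a dict: "t": time; "qpos": joint angles; "dq": joint speeds; "joint_torque": joint torques, N m; "tcp_pos": TCP position; "tool_rot": TCP orientation; "ft_force": force on the tool from outside, world axes, zero at the start; "torque": the same for the moment, N m; "width": opening from 0.0 (shut) to 1.0 (fully open); "finger_force": force on a finger pad.
Only numpy, scipy, OpenCV 4.12 (cv2) and the standard library are available. Lean on these libraries where they do the work, as an engineer would, in place of code of your own. Each camera call takes 0.05 s, during which the arm holds its last target. There are 200 camera calls.

## Task

Push the yellow ejector slide of the blue dispenser fully forward so that the stopper's black tapered end comes out of the mouth, then draw the stopper right out by that end and lay it flat on the bench, clear of the dispenser, letting go of it. Take it up again by its red handle and set it in the neck of the leaning flask, pushed fully home with the handle's shoulder flat on the rim, and let go. Leave the can, the screwdriver and the parts box where they are.

Things in the scene. Friction and masses are not known exactly. Their poses are not given: they have to be found in the camera images.
- dispenser: Fixed dispenser: a covered channel 150 mm long, 57 mm wide, 57 mm high, blue walls, aluminium roof with a 12 mm slot, dark foot plate 170 x 90 x 6 mm. Origin: centre of its underside. The channel runs along its x axis; the open mouth, at x = -75 mm, faces its -x (to the robot at yaw 0). Inside it is 45 mm wide and 46 mm high, floor 6 mm above the bench.
- mouth (a point): Centre of the dispenser's open mouth, 27 mm above the bench, on the channel's axis.
- ejector (a joint): Travel in m of the spring ejector slide along the dispenser's -x: 0 at rest (rear), 0.065 at its front stop. A spring returns it (2 N at rest, 6 N at the stop). Its hidden pusher meets the stopper's handle after 2 to 12 mm of play; at the stop the stopper's tip stands 50 mm out of the mouth, the handle still inside.
- ejector_knob (a point): Centre of the top of the slide's yellow knob, 89 mm above the bench; the knob is 24 mm long (dispenser x), 28 mm wide and 30 mm high, its underside 2 mm above the roof. It moves with the slide. Push on its rear (+x) face or grip it across y.
- stopper: Loose stopper 105 mm long, 130 g: black tapered round plug 55 mm long (27 mm across at the tip, 32 mm at the shoulder) and red square handle 42 x 42 x 50 mm. Origin: on its axis at the shoulder. x axis along its length: tip at -55 mm, handle 0 to +50 mm. Starts lying inside the dispenser, plug to the mouth. On the bench it lies on a flat of the handle, axis 21 mm up.
- stopper_tip (a point): Centre of the small end of the stopper's plug.
- stopper_handle (a point): Centre of the stopper's red square handle (25 mm from the shoulder).
- flask: Fixed white flask, 84 mm across the body, 170 mm long, leaning at 45 degrees in a steel cradle. Origin: centre of its bottom. Its z axis runs along the flask out of the mouth, up and away from the robot (give or take the stand's yaw). Its neck is an aluminium tube 60 mm long, 45 mm across outside, 35 mm bore, open at the top and closed 60 mm down.
- flask_mouth (a point): Centre of the flask's mouth, in the plane of the rim, 170 mm from the flask's bottom and about 160 mm above the bench. When the stopper is home its origin is here.
- can: Blue drinks can standing on the bench, 66 mm across, 115 mm high. Origin: centre of its underside. Not to be moved.
- driver: Screwdriver lying on the bench, 200 mm long, blue handle. Not to be moved.
- parts_box: White and red parts box, 100 x 80 x 55 mm. Origin: centre of its underside. Not to be moved.

How it is judged (in metres and radians):
On the way, in this order (a step that is already met when the one before it is completed fails the run):
1. the ejector slide is pushed forward to within 6 mm of its stop and the stopper's tip stands at least 40 mm out of the mouth (value of joint ejector above 0.059 m and x of stopper_tip in the frame of dispenser below -0.115 m), for 0.05 s.
2. the stopper lies flat on the bench, at rest, clear of the dispenser (its shoulder over 115 mm from the dispenser's centre), and the fingers have let go of it (height (world z) of stopper below 0.025 m and angle between stopper's own x axis and vertical between 1.45 and 1.69 rad and horizontal distance between stopper and dispenser above 0.115 m and contact force between the fingers and stopper below 0.1 N and linear speed of stopper below 0.02 m/s), for 0.2 s.
At the end, for the whole second after the job is handed in: The stopper is in the flask's neck, plug inwards, its shoulder centre within 6 mm of the centre of the mouth and its axis within 0.1 rad of the neck's, at rest and released; the ejector slide has sprung back to within 6 mm of its rest (distance between stopper and flask_mouth below 0.006 m and angle between the x axis of stopper and the z axis of flask, either way round below 0.1 rad and z of stopper_tip in the frame of flask below 0.125 m and linear speed of stopper below 0.02 m/s and value of joint ejector below 0.006 m); the robot touches nothing.
It fails at once if the can, the screwdriver or the parts box is moved by more than 25 mm (distance of any of can, driver, parts_box from where it was at the start of the episode above 0.025 m).
It also fails if it takes over 64 s, if anything falls off the work surface, if the arm or the gripper's body presses on something with over 40 N, if the wrist force passes 120 N, or if a joint passes its speed limit or range.

## Working session

There is one attempt and no reset: what is moved stays moved. The work goes in short steps, Python scripts to look and compute and a tool call to move; the robot and the scene stay as the last step left them, time stands still between calls to the robot, and variables do not carry over. Pictures are saved under pics/ and viewed, at most 10 in all, crops included, and the job is handed in when it is done.

Besides the shell and the picture viewer there is one more tool, called after "Emit:" by a JSON object that holds its "api" and its "payload", one argument or row to a line. arm_command: Moves the arm, as the interface text tells. Scaled input: -1 to 1 covers 60 cm each way for a shift and pi rad each way for a turn. Its arguments: {"type":"object","properties":{"series":{"type":"array","items":{"type":"array","items":{"type":"number","minimum":-1,"maximum":1}}}},"required":["series"]}

```bash
mkdir -p pics; ls
python3 - <<'E'
from cell import ctrl
import cv2
for n in("side","top"):
    cv2.imwrite(f"pics/{n}0.png",ctrl.snapshot(n)[...,::-1])
    p=ctrl.camera_params(n);print(n,p)
s=ctrl.state();print(s)
E
```

```text
pics
side {'intrinsics': array([[404.49100847,   0.        , 319.89127367],
       [  0.        , 404.49100847, 198.16463509],
       [  0.        ,   0.        ,   1.        ]]), 'dist': array([-0.01440202,  0.        ,  0.        ,  0.        ,  0.        ]), 'extrinsics': array([[ 6.63047876e-01, -5.72872856e-01,  4.81854963e-01,
         1.34185325e+02],
       [-7.48537431e-01, -5.14009810e-01,  4.18910050e-01,
        -4.39946455e+02],
       [ 7.69598130e-03, -6.38443895e-01, -7.69629888e-01,
         9.12003295e+02],
       [ 0.00000000e+00,  0.00000000e+00,  0.00000000e+00,
         1.00000000e+00]])}
top {'intrinsics': array([[410.78358636,   0.        , 319.93460834],
       [  0.        , 410.78358636, 196.82070109],
       [  0.        ,   0.        ,   1.        ]]), 'dist': array([-0.0262326,  0.       ,  0.       ,  0.       ,  0.       ]), 'extrinsics': array([[-1.95620700e-03, -9.94670953e-01,  1.03081851e-01,
         5.10708315e+02],
       [-9.99766091e-01,  4.16564165e-03,  2.12228759e-02,
        -1.21980790e+01],
       [-2.15391803e-02, -1.03016223e-01, -9.94446440e-01,
         1.31139224e+03],
       [ 0.00000000e+00,  0.00000000e+00,  0.00000000e+00,
         1.00000000e+00]])}
{'t': 0.1, 'qpos': array([ 1.00542646e+00,  4.91463719e-01,  1.55939975e+00, -2.59772212e-05,
        1.09169731e+00, -1.05604366e-01]), 'dq': array([-3.39446316e-04, -2.37528005e-03, -6.87678905e-04,  8.34530437e-04,
       -9.85560542e-05,  2.29033643e-04]), 'joint_torque': array([ 2.26014570e-03, -6.13624048e+01, -2.58605701e+01,  6.94268290e-02,
        4.70488763e-02, -7.07305344e-05]), 'tcp_pos': array([277.20494086, 559.91634033, 214.13840492]), 'tool_rot': array([-1.48486966e-04,  2.27857499e-01,  9.73694370e-01, -4.60870938e-04]), 'ft_force': array([0.32629805, 0.75288741, 0.11621178]), 'torque': array([-0.05107924, -0.02772015, -0.01303956]), 'finger_force': 0.0, 'width': 1.0010032088075422}
```

View pics/top0.png

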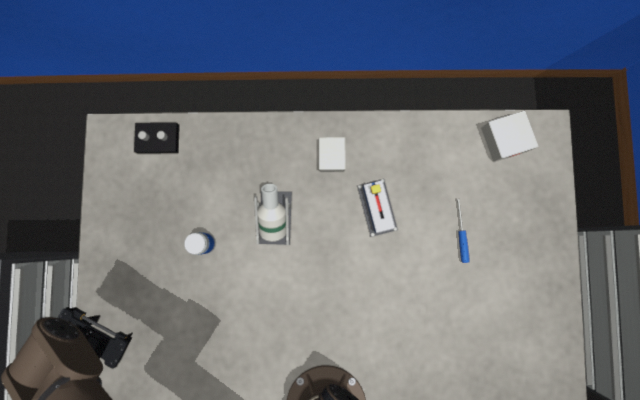

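View pics/side0.png

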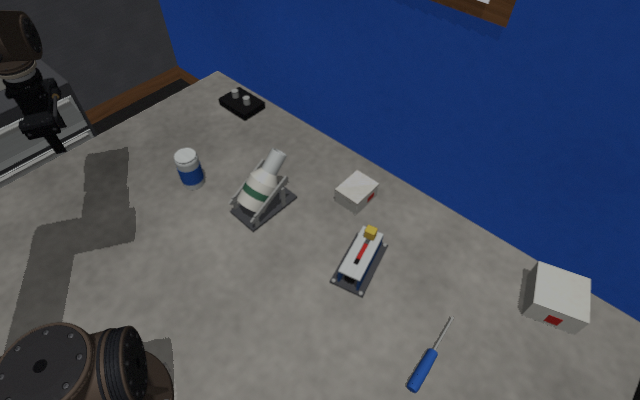

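The top view shows the dispenser at about (378,207) with its knob at (377,188), the flask mouth near (269,188), the can at (198,243) and the driver at (462,235). The side view shows the dispenser at (360,258) and the flask at (264,188). I'll enlarge these next.

```bash
cat > h.py <<'E'
import cv2,numpy as np
from cell import ctrl
P={n:ctrl.camera_params(n) for n in("side","top")}
def proj(n,X):
    p=P[n];T=np.linalg.inv(p["extrinsics"])
    return cv2.projectPoints(np.atleast_2d(X).astype(float),cv2.Rodrigues(T[:3,:3])[0],T[:3,3],p["intrinsics"],p["dist"])[0][:,0]
def ray(n,uv,z):
    p=P[n];u=cv2.undistortPoints(np.array([[uv]],float),p["intrinsics"],p["dist"])[0,0]
    d=p["extrinsics"][:3,:3]@[*u,1];o=p["extrinsics"][:3,3]
    return o+d*(z-o[2])/d[2]
def crop(img,c,w=100,h=75,k=4):
    x,y=int(c[0]-w/2),int(c[1]-h/2)
    o=cv2.resize(img[y:y+h,x:x+w],None,fx=k,fy=k,interpolation=cv2.INTER_CUBIC)
    for i in range(0,w):
        if (x+i)%10==0: cv2.line(o,(i*k+k//2,0),(i*k+k//2,8),(0,255,255),1);cv2.putText(o,str(x+i),(i*k-8,18),0,.3,(0,255,255))
    for j in range(0,h):
        if (y+j)%10==0: cv2.line(o,(0,j*k+k//2),(8,j*k+k//2),(0,255,255),1);cv2.putText(o,str(y+j),(10,j*k+5),0,.3,(0,255,255))
    return o
E
python3 - <<'E'
from h import *
t=cv2.imread("pics/top0.png");s=cv2.imread("pics/side0.png")
cv2.imwrite("pics/c1.png",np.vstack([np.hstack([crop(t,(378,207)),crop(s,(360,258))]),np.hstack([crop(t,(272,215)),crop(s,(264,188))])]))
E
```

```text
(no output)
```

View pics/c1.png

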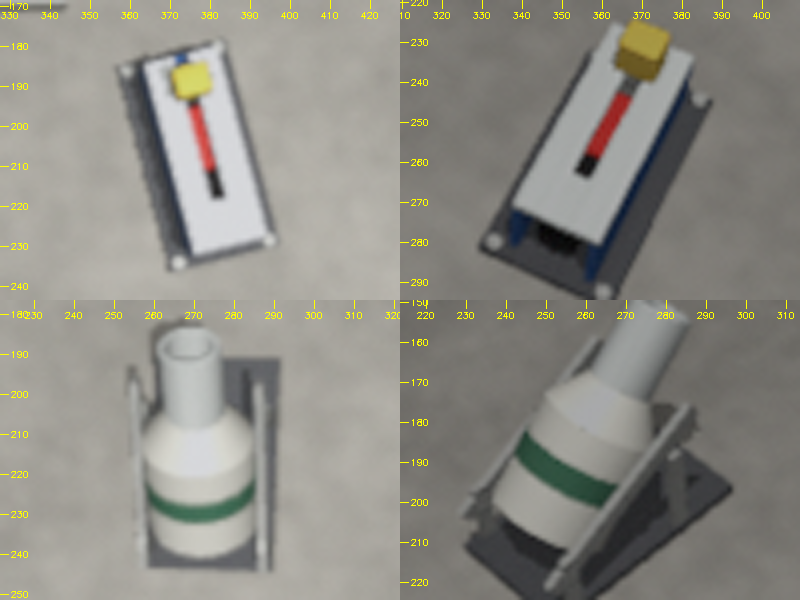

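```bash
cat >> h.py <<'E'
def Rz(a): return np.array([[np.cos(a),-np.sin(a),0],[np.sin(a),np.cos(a),0],[0,0,1]])
def flaskT(q):  # mouth x,y, yaw -> R cols, mouth
    c=.5**.5;R=Rz(q[2])@np.array([[c,0,c],[0,1,0],[-c,0,c]]);return R,np.array([q[0],q[1],q[3] if len(q)>3 else 160.])
E
python3 - <<'E'
from h import *
from scipy.optimize import least_squares
f=lambda sx,sy:(sx*85,sy*45,6);r=lambda sx,sy:(sx*75,sy*28.5,57)
obs={"top":[(f(1,1),(357.1,185.4)),(f(-1,1),(370.1,236.4)),(f(-1,-1),(397.1,228.6)),(f(1,-1),(383.4,178.6)),(r(1,1),(363.4,184.9)),(r(-1,1),(375.6,232.6)),(r(-1,-1),(395.1,227.9)),(r(1,-1),(382.6,179.9))],
"side":[(r(-1,1),(337.9,270.9)),(r(-1,-1),(360.1,280.4)),(r(1,-1),(382.9,234.1)),(r(1,1),(362.1,225.9)),(f(-1,1),(329.4,281.9)),(f(1,-1),(387.4,244.1))]}
def res(q,ns=("top","side")):
    return np.concatenate([(proj(n,(Rz(q[2])@np.array([m for m,_ in obs[n]]).T).T+[q[0],q[1],0])-np.array([u for _,u in obs[n]])).ravel() for n in ns])
x0=[*ray("top",(378,207),57)[:2],0.2]
for ns in(("top","side"),("top",),("side",)):
    s=least_squares(res,x0,args=(ns,),loss="soft_l1");print(ns,s.x.round(3),np.abs(res(s.x,ns)).round(1))
q=s=least_squares(res,x0,loss="soft_l1").x
# knob
print("knob top",ray("top",(375.4,188.2),89), Rz(q[2]).T@(ray("top",(375.4,188.2),89)-[q[0],q[1],0]))
m=ray("top",(268.9,187.9),160);print("mouth",m,proj("side",m))
a,b=ray("top",(291.4,191.6),5),ray("top",(289.6,244.1),5);print("plate yaw",np.arctan2(*(a-b)[1::-1]))
b=ray("top",(269.6,206.6),160-42.4);print("neck yaw",np.arctan2(*(m-b)[1::-1]),m-b)
for n,c,z in(("can",(198,243),115),("driver",(464,245),10),("box",(331,154),55)):print(n,ray("top",c,z).round())
s=cv2.imread("pics/side0.png");t=cv2.imread("pics/top0.png")
cv2.imwrite("pics/c2.png",np.hstack([crop(s,(268,165),60,60,6),crop(t,(270,205),60,60,6)]))
E
```

```text
('top', 'side') [ 6.10118e+02 -1.65319e+02  2.52000e-01] [0.9 0.3 0.1 1.  0.7 1.6 0.  0.1 0.  0.4 0.7 0.1 0.7 0.1 1.3 0.8 0.3 0.4
 0.  0.1 0.5 0.5 0.9 0.6 0.2 0.7 0.7 0.1]
('top',) [ 6.11645e+02 -1.65805e+02  2.41000e-01] [0.5 0.4 0.  0.4 0.6 1.3 0.5 0.3 0.3 0.2 0.6 0.4 0.7 0.3 0.9 0.3]
('side',) [ 6.08616e+02 -1.65089e+02  2.62000e-01] [0.1 0.2 0.2 0.3 0.1 0.3 0.2 0.3 0.  0.1 0.1 0.1]
knob top [ 662.6510183  -152.12881174   89.        ] [54.16257535 -0.29963148 89.        ]
mouth [656.07887193 156.97666998 160.        ] [[280.00352727 151.11848785]]
plate yaw -0.02909456463279989
neck yaw -0.07174202495146861 [49.75718228 -3.57581793 42.4       ]
can [501. 370. 115.]
driver [ 492. -436.   10.]
box [775. -20.  55.]
```

View pics/c2.png

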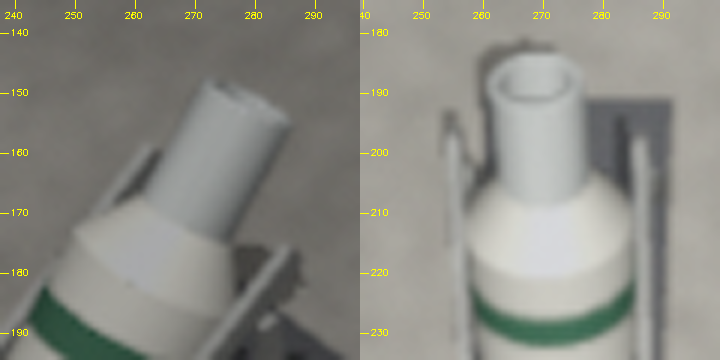

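The side crop puts the flask mouth at about (278.6,150.9), against (280,151) predicted from the top view, so the cameras agree to about 3 mm. The mouth is near (655,158,160) with yaw about -0.04. The dispenser is at (610,-165.5) with yaw 0.25. I'll move to the knob now.

Emit:
{"api": "arm_command", "payload": {
  "series": [
    [0.38,-0.7,0,0.226,1],
    [0.38,-0.7,0,0.226,1],
    [0.38,-0.7,0,0.226,1],
    [0.38,-0.7,0,0.226,1],
    [0.38,-0.7,0,0.226,1],
    [0.38,-0.7,0,0.226,1],
    [0.38,-0.7,0,0.226,1],
    [0.38,-0.7,0,0.226,1],
    [0.38,-0.7,0,0.226,1],
    [0.38,-0.7,0,0.226,1]
  ]
}}

```text
t: 1.1
tcp_pos: [506.1, 137.7, 214.5]
tool_rot: [-0.0, -0.124, 0.992, -0.0]
ft_force: [0.2, 0.7, 1.0]
width: 1.004
finger_force: 0.0
```

Emit:
{"api": "arm_command", "payload": {
  "series": [
    [0.26,-0.488,-0.1,0,1],
    [0.26,-0.488,-0.1,0,1],
    [0.26,-0.488,-0.1,0,1],
    [0.26,-0.488,-0.1,0,1],
    [0.26,-0.488,-0.1,0,1],
    [0.26,-0.488,-0.1,0,1],
    [0.26,-0.488,-0.1,0,1],
    [0.26,-0.488,-0.17,0,1],
    [0.26,-0.488,-0.245,0,1],
    [0.26,-0.488,-0.245,0,1]
  ]
}}

```text
t: 2.1
tcp_pos: [658.3, -152.1, 61.8]
tool_rot: [-0.005, -0.124, 0.992, 0.002]
ft_force: [-0.5, 0.3, 0.1]
width: 0.997
finger_force: 0.0
```

Run:
```python
from h import *
t=ctrl.snapshot("top")[...,::-1];s=ctrl.snapshot("side")[...,::-1]
cv2.imwrite("pics/c3.png",np.hstack([crop(t,(378,207)),crop(s,(360,250))]))
st=ctrl.state();print(st["tcp_pos"],proj("top",st["tcp_pos"]),proj("side",st["tcp_pos"]))
```

```text
[ 661.3848828  -152.60469649   67.92828446] [[374.78291558 189.47037314]] [[370.42502179 233.3788069 ]]
```

View pics/c3.png

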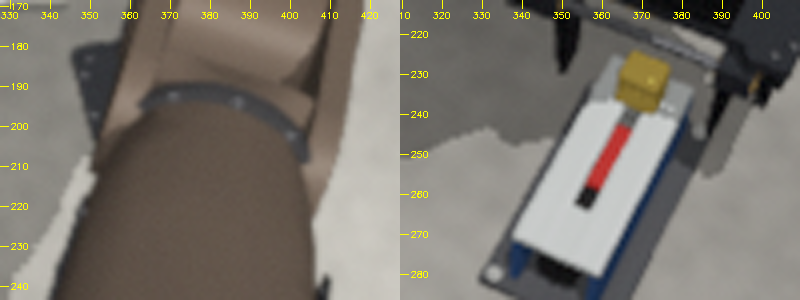

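The side view shows the open fingers straddling the yellow knob at about (370,232), so I'll grip it and push.

Emit:
{"api": "arm_command", "payload": {
  "series": [
    [0,0,0,0,0.1],
    [0,0,0,0,0.1],
    [0,0,0,0,0.1],
    [0,0,0,0,0.1],
    [0,0,0,0,0.1],
    [0,0,0,0,0.1],
    [0,0,0,0,0.1],
    [-0.01,-0.0025,0,0,0.1],
    [-0.02,-0.005,0,0,0.1],
    [-0.03,-0.0075,0,0,0.1]
  ]
}}

```text
t: 3.2
tcp_pos: [643.0, -157.2, 67.5]
tool_rot: [0.0, -0.125, 0.992, 0.0]
ft_force: [3.8, 1.1, -3.3]
width: 0.291
finger_force: 30.0
```

Emit:
{"api": "arm_command", "payload": {
  "series": [
    [-0.01,-0.0025,0,0,0.1],
    [-0.02,-0.005,0,0,0.1],
    [-0.03,-0.0075,0,0,0.1],
    [-0.04,-0.01,0,0,0.1],
    [-0.05,-0.0125,0,0,0.1],
    [-0.06,-0.015,0,0,0.1],
    [-0.068,-0.017,0,0,0.1],
    [-0.073,-0.0185,0,0,0.1],
    [-0.073,-0.0185,0,0,0.1],
    [-0.073,-0.0185,0,0,0.1]
  ]
}}

```text
t: 4.2
tcp_pos: [599.3, -168.1, 67.5]
tool_rot: [0.0, -0.125, 0.992, 0.0]
ft_force: [4.5, 3.3, -5.8]
width: 0.29
finger_force: 30.0
```

Emit:
{"api": "arm_command", "payload": {
  "series": [
    [-0.002,0,0,0,0.1],
    [-0.004,-0.001,0,0,0.1],
    [-0.004,-0.001,0,0,0.1],
    [-0.004,-0.001,0,0,0.1],
    [-0.004,-0.001,0,0,0.1],
    [-0.004,-0.001,0,0,0.1],
    [-0.004,-0.001,0,0,0.1],
    [-0.004,-0.001,0,0,0.1],
    [-0.004,-0.001,0,0,0.1],
    [-0.004,-0.001,0,0,0.1]
  ]
}}

```text
t: 5.2
tcp_pos: [597.0, -168.7, 67.5]
tool_rot: [0.0, -0.125, 0.992, 0.0]
ft_force: [5.4, 2.1, -4.4]
width: 0.291
finger_force: 30.0
```

Run:
```python
from h import *
s=ctrl.snapshot("side")[...,::-1]
cv2.imwrite("pics/c4.png",crop(s,(345,270),100,75,5))
```

```text
(no output)
```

View pics/c4.png

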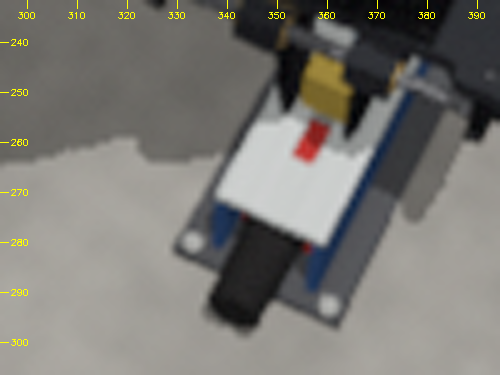

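The plug is out of the mouth, its end near (341,292). I'll push a little further to make sure the slide reaches its stop.

Emit:
{"api": "arm_command", "payload": {
  "series": [
    [-0.002,-0.0005,0,0,0.1],
    [-0.003,-0.001,0,0,0.1],
    [-0.004,-0.001,0,0,0.1],
    [-0.004,-0.001,0,0,0.1],
    [-0.004,-0.001,0,0,0.1],
    [-0.004,-0.001,0,0,0.1],
    [-0.004,-0.001,0,0,0.1],
    [-0.004,-0.001,0,0,0.1],
    [-0.004,-0.001,0,0,0.1],
    [-0.004,-0.001,0,0,0.1]
  ]
}}

```text
t: 6.25
tcp_pos: [594.7, -169.2, 67.5]
tool_rot: [0.0, -0.125, 0.992, 0.0]
ft_force: [5.4, 3.3, -5.5]
width: 0.293
finger_force: 30.0
```

Run:
```python
from h import *
for q in([610.1,-165.3,.252],[608.6,-165.1,.262],[611.6,-165.8,.241]):
  print((Rz(q[2]).T@(ray("side",(341.2,292),27)-[q[0],q[1],0])).round(1))
```

```text
[-108.3    3.4   27. ]
[-106.8    3.9   27. ]
[-109.6    3.    27. ]
```

Emit:
{"api": "arm_command", "payload": {
  "series": [
    [-0.002,-0.0005,0,0,0.1],
    [-0.004,-0.001,0,0,0.1],
    [-0.006,-0.0015,0,0,0.1],
    [-0.008,-0.002,0,0,0.1],
    [-0.008,-0.002,0,0,0.1],
    [-0.008,-0.002,0,0,0.1],
    [-0.008,-0.002,0,0,0.1],
    [-0.008,-0.002,0,0,0.1],
    [-0.008,-0.002,0,0,0.1],
    [-0.008,-0.002,0,0,0.1]
  ]
}}

```text
t: 7.25
tcp_pos: [589.8, -170.5, 67.5]
tool_rot: [0.0, -0.125, 0.992, 0.0]
ft_force: [4.4, 3.3, -4.9]
width: 0.289
finger_force: 30.0
```

Run:
```python
from h import *
s=ctrl.snapshot("side")[...,::-1].copy()
st=ctrl.state();print(st["tcp_pos"],st["ft_force"])
a=crop(s,(345,270),80,75,5)
q=[610.1,-165.3,.252]
b=a.copy()
def mark(img,p,c):
    u=proj("side",Rz(q[2])@np.array(p)+[q[0],q[1],0])[0];cv2.circle(img,(int((u[0]-305+.5)*5),int((u[1]-232+.5)*5)),2,c,-1)
for x in(-115,-125):
  for k in np.linspace(0,6.28,24): mark(b,(x,13.5*np.cos(k),27+13.5*np.sin(k)),(0,255,0) if x==-115 else (0,0,255))
for sx in(75,-75):
  for sy in(1,-1): mark(b,(sx,sy*28.5,57),(255,0,255))
for sx in(12,-12):
  for sy in(14,-14): mark(b,(54.2-65+sx,sy,89),(255,255,0))
cv2.imwrite("pics/c5.png",np.hstack([a,b]))
```

```text
[ 589.82049139 -170.44959449   67.51388444] [ 4.28840718  3.1789235  -5.47078711]
```

View pics/c5.png

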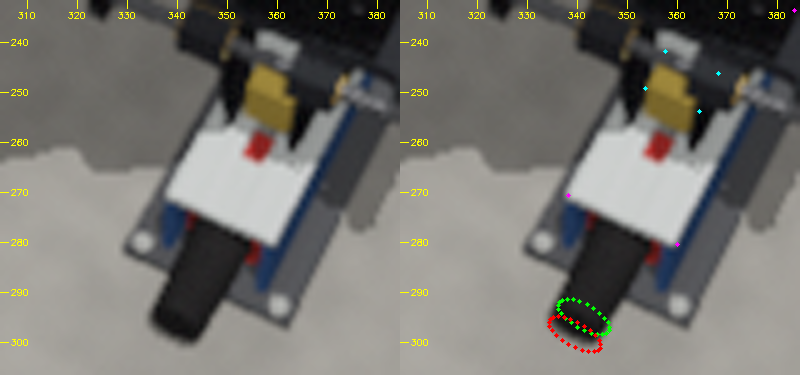

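The tip now stands about 47 mm out, judged by the overlay markers at -115 and -125. The slide isn't at its stop yet, so I'll go a few millimetres more.

Emit:
{"api": "arm_command", "payload": {
  "series": [
    [-0.002,-0.0005,0,0,0.1],
    [-0.004,-0.001,0,0,0.1],
    [-0.006,-0.0015,0,0,0.1],
    [-0.006,-0.0015,0,0,0.1],
    [-0.006,-0.0015,0,0,0.1],
    [-0.006,-0.0015,0,0,0.1],
    [-0.006,-0.0015,0,0,0.1],
    [-0.006,-0.0015,0,0,0.1],
    [-0.006,-0.0015,0,0,0.1],
    [-0.006,-0.0015,0,0,0.1]
  ]
}}

```text
t: 8.3
tcp_pos: [586.3, -171.4, 67.5]
tool_rot: [0.0, -0.125, 0.992, 0.0]
ft_force: [4.8, 2.8, -4.9]
width: 0.292
finger_force: 30.0
```

```bash
cat >> h.py <<'E'
def cents():
    s=ctrl.snapshot("side").astype(int);r,g,b=s[...,0],s[...,1],s[...,2]
    y=(r-b>60)&(g-b>40)&(r>90);yy,xx=np.nonzero(y[225:275,335:390]);
    k=(s.max(2)<75); sub=k[282:325,320:350]; ky,kx=np.nonzero(sub)
    return "yellow",xx.mean()+335,yy.mean()+225,len(xx),"black max row",np.percentile(ky,98)+282,len(ky)
E
python3 - <<'E'
from h import *
a=cv2.imread("pics/c5.png")[:,:400,::-1].astype(int);a=cv2.resize(a.astype(np.uint8),(80,75),interpolation=cv2.INTER_AREA).astype(int)
r,g,b=a[...,0],a[...,1],a[...,2];y=(r-b>60)&(g-b>40)&(r>90);y[:10]=0;yy,xx=np.nonzero(y[:43,30:]);print(xx.mean()+335,yy.mean()+232,len(xx))
k=a.max(2)<75;ky,_=np.nonzero(k[50:,15:45]);print(np.percentile(ky,98)+282,len(ky))
print(cents())
E
```

```text
358.41975308641975 251.14814814814815 81
299.0 198
('yellow', np.float64(357.9012345679012), np.float64(252.35802469135803), 81, 'black max row', np.float64(300.0), 217)
```

Emit:
{"api": "arm_command", "payload": {
  "series": [
    [-0.002,-0.0005,0,0,0.1],
    [-0.004,-0.001,0,0,0.1],
    [-0.006,-0.0015,0,0,0.1],
    [-0.008,-0.002,0,0,0.1],
    [-0.008,-0.002,0,0,0.1],
    [-0.008,-0.002,0,0,0.1],
    [-0.008,-0.002,0,0,0.1],
    [-0.008,-0.002,0,0,0.1],
    [-0.008,-0.002,0,0,0.1],
    [-0.008,-0.002,0,0,0.1]
  ]
}}

```text
t: 9.35
tcp_pos: [584.9, -171.8, 67.7]
tool_rot: [0.004, -0.124, 0.992, -0.0]
ft_force: [24.4, 12.9, -15.0]
width: 0.289
finger_force: 30.0
```

```bash
python3 -c "
from h import *
print(cents())"
```

```text
('yellow', np.float64(357.34177215189874), np.float64(252.77215189873417), 79, 'black max row', np.float64(300.0), 223)
```

Force jumped to 24 N, so the slide is at its stop. I'll ease it back to rest.

Emit:
{"api": "arm_command", "payload": {
  "series": [
    [0.012,0.003,0,0,0.1],
    [0.024,0.006,0,0,0.1],
    [0.036,0.009,0,0,0.1],
    [0.048,0.012,0,0,0.1],
    [0.06,0.015,0,0,0.1],
    [0.072,0.018,0,0,0.1],
    [0.084,0.021,0,0,0.1],
    [0.096,0.024,0,0,0.1],
    [0.108,0.027,0,0,0.1],
    [0.108,0.027,0,0,0.4]
  ]
}}

```text
t: 10.4
tcp_pos: [647.2, -156.6, 67.8]
tool_rot: [0.0, -0.125, 0.992, -0.0]
ft_force: [-0.5, -0.7, 0.2]
width: 0.33
finger_force: 0.0
```

Emit:
{"api": "arm_command", "payload": {
  "series": [
    [0,0,0,0,1],
    [0,0,0,0,1],
    [0,0,0,0,1],
    [0,0,0.08,0,1],
    [0,0,0.14,0,1],
    [-0.06,-0.015,0.14,0,1],
    [-0.14,-0.035,0.14,0,1],
    [-0.22,-0.055,0.14,0,1],
    [-0.27,-0.068,0.14,0,1],
    [-0.27,-0.068,0.14,0,1]
  ]
}}

```text
t: 11.4
tcp_pos: [481.2, -198.0, 152.2]
tool_rot: [-0.0, -0.124, 0.992, 0.0]
ft_force: [-0.3, 0.5, -0.0]
width: 0.998
finger_force: 0.0
```

Run:
```python
from h import *
s=ctrl.snapshot("side")[...,::-1].copy()
cv2.imwrite("pics/s6.png",s)
st=ctrl.state();print(st["tcp_pos"],st["ft_force"])
cv2.imwrite("pics/c6.png",crop(s,(345,265),110,95,5))
```

```text
[ 483.27663589 -198.05038909  152.40023719] [0.25203356 0.17040039 0.24473839]
```

View pics/c6.png

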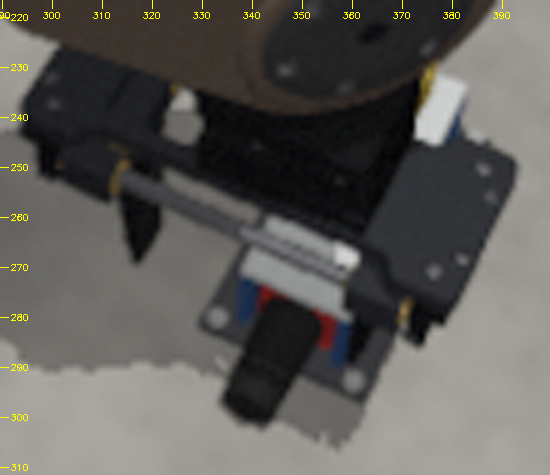

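The stopper's black end is still out, its tip near (340,300), and the red handle shows inside the mouth. Next I'll grip the plug.

Emit:
{"api": "arm_command", "payload": {
  "series": [
    [0.03,0.008,-0.05,0,1],
    [0.03,0.008,-0.12,0,1],
    [0.03,0.008,-0.18,0,1],
    [0.03,0.008,-0.22,0,1],
    [0.03,0.008,-0.238,0,1],
    [0.03,0.008,-0.238,0,1],
    [0.03,0.008,-0.238,0,0.1],
    [0.03,0.008,-0.238,0,0.1],
    [0.03,0.008,-0.238,0,0.1],
    [0.03,0.008,-0.238,0,0.1]
  ]
}}

```text
t: 12.45
tcp_pos: [502.7, -192.8, 9.7]
tool_rot: [0.001, -0.125, 0.992, -0.0]
ft_force: [0.3, 0.4, 0.5]
width: 0.723
finger_force: 0.0
```

Emit:
{"api": "arm_command", "payload": {
  "series": [
    [0,0,0,0,0.1],
    [0,0,0,0,0.1],
    [0,0,0,0,0.1],
    [0,0,0,0,0.1],
    [0,0,0,0,0.1],
    [0,0,0,0,0.1],
    [0,0,0,0,0.1],
    [-0.005,-0.001,0,0,0.1],
    [-0.01,-0.0025,0,0,0.1],
    [-0.02,-0.005,0,0,0.1]
  ]
}}

```text
t: 13.45
tcp_pos: [490.1, -195.7, 8.8]
tool_rot: [0.0, -0.125, 0.992, -0.0]
ft_force: [0.4, -0.1, -1.1]
width: 0.29
finger_force: 30.0
```

Emit:
{"api": "arm_command", "payload": {
  "series": [
    [-0.015,-0.004,0,0,0.1],
    [-0.03,-0.008,0,0,0.1],
    [-0.045,-0.0115,0,0,0.1],
    [-0.06,-0.0155,0,0,0.1],
    [-0.08,-0.0205,0,0,0.1],
    [-0.1,-0.0255,0,0,0.1],
    [-0.12,-0.031,0,0,0.1],
    [-0.14,-0.036,0,0,0.1],
    [-0.155,-0.04,0,0,0.1],
    [-0.155,-0.04,-0.004,0,0.1]
  ]
}}

```text
t: 14.45
tcp_pos: [396.3, -219.9, 6.6]
tool_rot: [-0.0, -0.124, 0.992, 0.0]
ft_force: [-0.2, -0.0, -1.3]
width: 0.288
finger_force: 30.0
```

Run:
```python
from h import *
s=ctrl.snapshot("side")[...,::-1].copy();t=ctrl.snapshot("top")[...,::-1].copy()
st=ctrl.state();print(st["tcp_pos"],st["ft_force"],st["width"])
cv2.imwrite("pics/c7.png",np.hstack([crop(s,(325,295),80,100,5),crop(t,(390,240),80,100,5)]))
```

```text
[ 397.37628644 -219.79768752    6.2808458 ] [-0.95342209 -0.14883032 -1.50060729] 0.29021710440254955
```

View pics/c7.png

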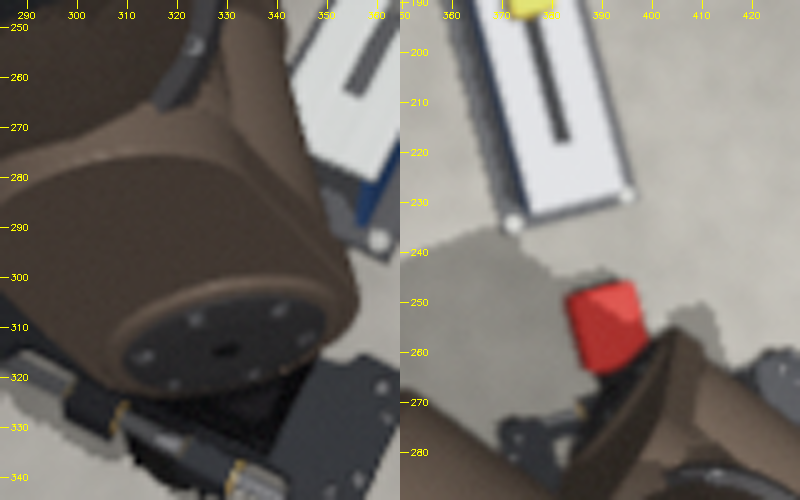

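The stopper is fully out: in the top view the red handle is at (383–397, 245–265), clear of the mouth. I'll lower it, let go and move aside.

Emit:
{"api": "arm_command", "payload": {
  "series": [
    [0,0,-0.003,0,0.1],
    [0,0,-0.006,0,0.1],
    [0,0,-0.006,0,0.1],
    [0,0,-0.006,0,0.1],
    [0,0,-0.006,0,0.6],
    [0,0,-0.006,0,1],
    [0,0,-0.006,0,1],
    [0,0,-0.006,0,1],
    [0,0,-0.006,0,1],
    [0,0,0.06,0,1]
  ]
}}

```text
t: 15.55
tcp_pos: [395.9, -218.6, 39.7]
tool_rot: [-0.003, -0.125, 0.992, 0.003]
ft_force: [0.7, -0.4, 0.8]
width: 0.741
finger_force: 0.0
```

Emit:
{"api": "arm_command", "payload": {
  "series": [
    [0,0,0.08,0,1],
    [0,0,0.15,0,1],
    [0.05,0.08,0.19,0,1],
    [0.1,0.16,0.19,0,1],
    [0.15,0.24,0.19,0,1],
    [0.2,0.32,0.19,0,1],
    [0.2,0.36,0.19,0,1],
    [0.2,0.36,0.19,0,1],
    [0.2,0.36,0.19,0,1],
    [0.2,0.36,0.19,0,1]
  ]
}}

```text
t: 16.55
tcp_pos: [516.9, -4.3, 156.4]
tool_rot: [-0.0, -0.125, 0.992, 0.0]
ft_force: [0.3, -0.2, -0.2]
width: 0.998
finger_force: 0.0
```

Run:
```python
from h import *
s=ctrl.snapshot("side");t=ctrl.snapshot("top")
st=ctrl.state();print(st["tcp_pos"],st["tool_rot"])
for n,im in(("side",s),("top",t)):
    cv2.imwrite(f"pics/{n}8.png",im[...,::-1])
    a=im.astype(int);m=((a[...,0]-a[...,1]>60)&(a[...,0]-a[...,2]>60)).astype(np.uint8)
    c,_=cv2.findContours(m,0,2);c=[k for k in c if cv2.contourArea(k)>40]
    for k in c:print(n,cv2.contourArea(k),k.reshape(-1,2).mean(0),cv2.minAreaRect(k))
c=crop(t[...,::-1],(390,265),70,70,5);d=crop(s[...,::-1],(315,310),80,70,5);cv2.imwrite("pics/c8.png",np.hstack([c,d]))
```

```text
[516.99993635  -4.8071361  156.49129644] [-8.05098196e-05 -1.23899283e-01  9.92294795e-01  2.72729852e-05]
side 80.0 [553.47826087 319.56521739] ((553.0617065429688, 319.83563232421875), (16.853925704956055, 6.905427932739258), 20.556045532226562)
side 367.0 [333.98305085 308.44067797] ((333.5, 309.0000305175781), (18.782970428466797, 24.59674835205078), 26.56505012512207)
top 211.5 [391.16666667 254.7       ] ((391.2647399902344, 255.05882263183594), (17.220027923583984, 14.067066192626953), 75.96376037597656)
```

View pics/c8.png

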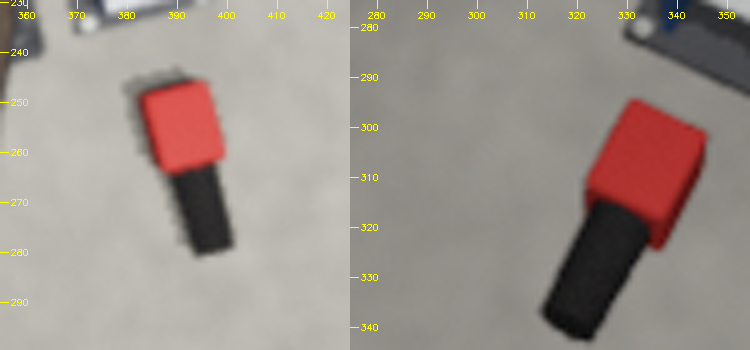

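Viewing confirms the stopper is lying flat and released. The handle's top face is at about (382–400, 245–264) in the top view, and the tip at about (397,280). Now I'll fit its pose.

Run:
```python
from h import *
from scipy.optimize import least_squares
obs={"top":[((50,21,42),(382.6,248.6)),((50,-21,42),(396,245.6)),((0,-21,42),(399.4,260.8)),((0,21,42),(387.2,264.4)),((-55,0,27),(397.4,279.6))],
"side":[((50,21,42),(331.6,294.2)),((50,-21,42),(345.8,301.2)),((0,21,42),(322.2,310.2))]}
def res(q,ns):
    return np.concatenate([(proj(n,(Rz(q[2])@np.array([m for m,_ in obs[n]]).T).T+[q[0],q[1],0])-np.array([u for _,u in obs[n]])).ravel() for n in ns])
for ns in(("top","side"),("top",),("side",)):
    s=least_squares(res,[430,-210,.25],args=(ns,));q=s.x;print(ns,q.round(3),res(q,ns).round(1));print("grasp",(q[:2]+18*np.array([np.cos(q[2]),np.sin(q[2])])).round(1))
```

```text
('top', 'side') [ 4.37890e+02 -2.09492e+02  2.45000e-01] [ 0.1  0.3 -0.  -0.1  0.9  0.7 -0.2  0.5  0.1  0.8 -0.3 -1.5  1.7 -0.8
 -0.7  0.3]
grasp [ 455.4 -205.1]
('top',) [ 4.39230e+02 -2.08961e+02  2.47000e-01] [-0.1 -0.1 -0.2 -0.5  0.7  0.2 -0.4  0.1 -0.   0.4]
grasp [ 456.7 -204.6]
('side',) [ 4.36243e+02 -2.09824e+02  2.34000e-01] [-0.4 -0.9  1.5 -0.  -1.1  0.9]
grasp [ 453.8 -205.6]
```

Emit:
{"api": "arm_command", "payload": {
  "series": [
    [-0.103,-0.334,-0.05,0,1],
    [-0.103,-0.334,-0.05,0,1],
    [-0.103,-0.334,-0.05,0,1],
    [-0.103,-0.334,-0.05,0,1],
    [-0.103,-0.334,-0.05,0,1],
    [-0.103,-0.334,-0.12,0,1],
    [-0.103,-0.334,-0.19,0,1],
    [-0.103,-0.334,-0.235,0,1],
    [-0.103,-0.334,-0.252,0,1],
    [-0.103,-0.334,-0.252,0,1]
  ]
}}

```text
t: 17.65
tcp_pos: [455.0, -204.1, 4.6]
tool_rot: [-0.001, -0.124, 0.992, 0.001]
ft_force: [0.6, 0.4, 0.3]
width: 1.0
finger_force: 0.0
```

Emit:
{"api": "arm_command", "payload": {
  "series": [
    [0,0,0,0,0.3],
    [0,0,0,0,0.3],
    [0,0,0,0,0.3],
    [0,0,0,0,0.3],
    [0,0,0,0,0.3],
    [0,0,0,0,0.3],
    [0,0,0,0,0.3],
    [0,0,0,0,0.3],
    [0,0,0.08,0,0.3],
    [0,0,0.16,0,0.3]
  ]
}}

```text
t: 18.65
tcp_pos: [454.7, -203.5, 101.1]
tool_rot: [-0.002, -0.125, 0.992, 0.001]
ft_force: [0.3, 0.1, -1.1]
width: 0.439
finger_force: 30.0
```

Emit:
{"api": "arm_command", "payload": {
  "series": [
    [0.03,0.0155,0.05,-0.5,0.3],
    [0.08,0.04,0.05,-0.5,0.3],
    [0.14,0.07,0.05,-0.5,0.3],
    [0.2,0.095,0.05,-0.5,0.3],
    [0.26,0.125,0.05,-0.5,0.3],
    [0.31,0.147,0.05,-0.5,0.3],
    [0.3265,0.1545,0.05,-0.5,0.3],
    [0.3265,0.1545,0.05,-0.5,0.3],
    [0.3265,0.1545,0.05,-0.5,0.3],
    [0.3265,0.1545,0.05,-0.5,0.3]
  ]
}}

```text
t: 19.65
tcp_pos: [651.2, -111.0, 130.6]
tool_rot: [-0.001, 0.587, 0.809, -0.0]
ft_force: [-0.6, 0.5, -1.2]
width: 0.444
finger_force: 30.0
```

```bash
cat >> h.py <<'E'
def fitpitch(G,yaw,s0=18,dz=-3,th0=0.,ns=("side","top"),free=True):
    """IoU fit of handle box: yaw = handle dir heading; pitch th = handle end up"""
    import itertools
    from scipy.optimize import minimize
    M={}
    for n in ns:
        a=ctrl.snapshot(n).astype(int);M[n]=((a[...,0]-a[...,1]>45)&(a[...,0]-a[...,2]>45)).astype(np.uint8)
    B=np.array(list(itertools.product((0,50),(-21,21),(-21,21))),float)
    def cost(p):
        th,ds,dh=p;c,s=np.cos(th),np.sin(th);R=Rz(yaw)@np.array([[c,0,-s],[0,1,0],[s,0,c]])
        X=(R@(B-[s0+ds,0,-dz+0]).T).T+G+np.array([0,0,dh]);tot=0
        for n in ns:
            u=proj(n,X)*16;m=np.zeros(M[n].shape,np.uint8)
            cv2.fillConvexPoly(m,cv2.convexHull(np.round(u).astype(np.int32)),1,shift=4)
            x0,y0=(u.min(0)/16-15).astype(int);x1,y1=(u.max(0)/16+15).astype(int)
            a=M[n][max(y0,0):y1,max(x0,0):x1];b=m[max(y0,0):y1,max(x0,0):x1]
            # occlusion tolerant: red outside hull costs 3x
            tot+=(3*(a&(1-b)).sum()+((1-a)&b).sum())/max(a.sum(),1)
        return tot
    best=min((((t,d,0),cost((t,d,0))) for t in np.arange(-.2,1.3,.05) for d in(-4,0,4)),key=lambda k:k[1])
    r=minimize(cost,best[0],method="Nelder-Mead",options=dict(initial_simplex=np.array(best[0])+np.array([[0,0,0],[.1,0,0],[0,3,0],[0,0,3]])))
    return r.x,r.fun,{n:int(M[n].sum()) for n in ns}
E
python3 - <<'E'
from h import *
st=ctrl.state();p=st["tcp_pos"];q=st["tool_rot"];print(p,q,st["qpos"].round(2))
ty=2*np.arctan2(q[2],q[1])-np.pi/2;yaw=ty-np.pi/2;print(ty)
for ns in(("side",),("top",),("side","top")):print(fitpitch(p+[0,0,19],ty-np.pi/2,ns=ns))
E
```

```text
[ 651.19851007 -111.04882929  130.63596885] [-5.21852433e-04  5.87391335e-01  8.09302854e-01 -1.96056119e-04] [-0.27  0.63  1.55 -0.    0.97 -0.58]
0.3151326849276268
(array([-0.14914266,  0.34259259, -1.30041152]), np.float64(5.632183908045977), {'side': 194})
(array([0.125, 2.25 , 0.75 ]), np.float64(315.0), {'top': 0})
(array([0.12531467, 2.26855469, 0.72949219]), np.float64(321.6385542168675), {'side': 190, 'top': 0})
```

Emit:
{"api": "arm_command", "payload": {
  "series": [
    [0,0,-0.03,-0.02,0.3],
    [0,0,-0.05,-0.02,0.3],
    [0,0,-0.056,-0.02,0.3],
    [0,0,-0.06,-0.02,0.3],
    [0,0,-0.062,-0.02,0.3],
    [0,0,-0.064,-0.02,0.3],
    [0,0,-0.066,-0.02,0.3],
    [0,0,-0.068,-0.02,0.3],
    [0,0,-0.07,-0.02,0.3],
    [0,0,-0.07,-0.02,0.3]
  ]
}}

```text
t: 20.85
tcp_pos: [651.8, -110.9, 91.8]
tool_rot: [0.001, 0.61, 0.793, 0.001]
ft_force: [-6.4, 4.4, 16.0]
width: 0.438
finger_force: 30.0
```

Emit:
{"api": "arm_command", "payload": {
  "series": [
    [0,0,-0.003,0,0.3],
    [0,0,-0.006,0,0.3],
    [0,0,-0.009,0,0.3],
    [0,0,-0.012,0,0.3],
    [0,0,-0.014,0,0.3],
    [0,0,-0.016,0,0.3],
    [0,0,-0.018,0,0.3],
    [0,0,-0.02,0,0.3],
    [0,0,-0.022,0,0.3],
    [0,0,-0.022,0,0.3]
  ]
}}

```text
t: 21.85
tcp_pos: [651.8, -110.6, 78.7]
tool_rot: [0.001, 0.61, 0.793, 0.001]
ft_force: [-6.5, 6.9, 17.3]
width: 0.439
finger_force: 30.0
```

Emit:
{"api": "arm_command", "payload": {
  "series": [
    [0,0,-0.003,0,0.3],
    [0,0,-0.005,0,0.3],
    [0,0,-0.006,0,0.3],
    [0,0,-0.006,0,0.3],
    [0,0,0.03,0,0.3],
    [0,0,0.1,0,0.3],
    [0,0,0.18,0,0.3],
    [0,0.03,0.23,0.1,0.3],
    [0,0.08,0.25,0.2,0.3],
    [0,0.15,0.25,0.3,0.3]
  ]
}}

```text
t: 22.85
tcp_pos: [652.2, -21.7, 229.2]
tool_rot: [0.002, 0.416, 0.909, 0.001]
ft_force: [0.1, 0.7, -0.4]
width: 0.441
finger_force: 30.0
```

Run:
```python
from h import *
st=ctrl.state();p=st["tcp_pos"];q=st["tool_rot"]
ty=2*np.arctan2(q[2],q[1])-np.pi/2;print(p,ty,st["width"],st["ft_force"])
for ns in(("side",),("top",),("side","top")):print(fitpitch(p+[0,0,19],ty-np.pi/2,ns=ns))
```

```text
[652.23180655 -21.70075656 229.20160846] 0.712929013836912 0.44053805853879646 [ 0.06029839  0.67985967 -0.43758184]
(array([0.09075521, 4.30078125, 0.26432292]), np.float64(119.8), {'side': 129})
(array([0.1, 4. , 0. ]), np.float64(370.0), {'top': 0})
(array([0.1, 4. , 0. ]), np.float64(520.75), {'side': 128, 'top': 0})
```

Emit:
{"api": "arm_command", "payload": {
  "series": [
    [0.06,0.02,0.05,0.05,0.3],
    [0.11,0.06,0.05,0.1,0.3],
    [0.11,0.13,0.05,0.15,0.3],
    [0.11,0.2,0.05,0.2,0.3],
    [0.11,0.26,0.05,0.26,0.3],
    [0.11,0.295,0.05,0.26,0.3],
    [0.11,0.295,0.05,0.26,0.3],
    [0.11,0.295,0.05,0.26,0.3],
    [0.11,0.295,0.05,0.26,0.3],
    [0.11,0.295,0.05,0.26,0.3]
  ]
}}

```text
t: 24.05
tcp_pos: [717.7, 154.1, 256.1]
tool_rot: [0.0, 0.024, 1.0, -0.0]
ft_force: [-0.2, -0.0, -1.4]
width: 0.439
finger_force: 30.0
```

```bash
cat >> h.py <<'E'
def fitplug(G,yaw,n,s0=18,dz=3,ths=np.arange(0,1.4,.04)):
    """dark-plug fit: inside hull dark, band around it not dark"""
    a=ctrl.snapshot(n).astype(int);D=(a.max(2)<70).astype(np.uint8);out=[]
    k=np.linspace(0,6.28,24)
    for th in ths:
      c,s=np.cos(th),np.sin(th);R=Rz(yaw)@np.array([[c,0,-s],[0,1,0],[s,0,c]])
      def hull(x0,r0,x1,r1):
        X=np.vstack([np.c_[0*k+x,r*np.cos(k),r*np.sin(k)] for x,r in((x0,r0),(x1,r1))])
        u=proj(n,(R@(X-[s0,0,dz]).T).T+G)*16;m=np.zeros(D.shape,np.uint8)
        cv2.fillConvexPoly(m,cv2.convexHull(np.round(u).astype(np.int32)),1,shift=4);return m
      i=hull(-55,12.5,-20,14);o=hull(-64,22,-20,24)&(1-hull(-57,16,-15,18))
      out.append((D[i>0].mean()-D[o>0].mean(),th,D[i>0].mean(),D[o>0].mean()))
    return sorted(out)[::-1][:4]
E
python3 - <<'E'
from h import *
st=ctrl.state();p=st["tcp_pos"];q=st["tool_rot"];G=p+[0,0,19]
ty=2*np.arctan2(q[2],q[1])-np.pi/2;print(p,ty,st["width"])
for n in("side","top"):
    cv2.imwrite(f"pics/{n}9.png",ctrl.snapshot(n)[...,::-1])
    print(n,fitpitch(G,ty-np.pi/2,ns=(n,)),np.round(fitplug(G,ty-np.pi/2,n),2).tolist())
for y in(-.1,-.05,0,.05):
    R,m=flaskT([655,157.7,y]);a,b=proj("side",np.array([m,m-60*R[:,2]]));c,d=proj("top",np.array([m,m-60*R[:,2]]));print(y,a,a-b,c,c-d)
E
```

```text
[717.69919079 154.08659786 256.11034809] 1.5222807380607084 0.43883045511327373
side (array([0.65038914, 5.79798716, 6.23208638]), np.float64(1.8489583333333333), {'side': 313}) [[0.95, 0.08, 0.95, 0.0], [0.94, 0.12, 0.96, 0.01], [0.92, 0.16, 0.93, 0.01], [0.89, 0.04, 0.93, 0.03]]
top (array([ 0.2092225 ,  0.65871362, -4.18190441]), np.float64(402.0), {'top': 0}) [[0.2, 0.24, 0.24, 0.04], [0.2, 0.04, 0.25, 0.05], [0.19, 0.08, 0.24, 0.05], [0.19, 0.28, 0.23, 0.04]]
-0.1 [279.52511965 151.20136178] [ 11.11834559 -18.74625074] [268.64148209 188.27907896] [ -0.51209251 -16.12049724]
-0.05 [279.52511965 151.20136178] [ 10.61735884 -19.15704736] [268.64148209 188.27907896] [ -1.23182513 -16.1719909 ]
0 [279.52511965 151.20136178] [ 10.08576486 -19.5483419 ] [268.64148209 188.27907896] [ -1.9538336  -16.18740449]
0.05 [279.52511965 151.20136178] [  9.52488922 -19.91905227] [268.64148209 188.27907896] [ -2.67629378 -16.16669331]
```

Run:
```python
from h import *
st=ctrl.state();p=st["tcp_pos"];q=st["tool_rot"];G=p+[0,0,19]
ty=2*np.arctan2(q[2],q[1])-np.pi/2;yaw=ty-np.pi/2
a=cv2.imread("pics/side9.png").astype(int);D=(a.max(2)<70).astype(np.uint8)
red=((a[...,2]-a[...,1]>45)&(a[...,2]-a[...,0]>45));yy,xx=np.nonzero(red[50:250,200:380]);print("red",len(xx),xx.mean()+200,yy.mean()+50,xx.min()+200,xx.max()+200,yy.min()+50,yy.max()+50)
k=np.linspace(0,6.28,24);out=[]
for th in np.arange(-.2,1.2,.05):
 for s0 in range(6,31,3):
  for dz in range(-18,12,3):
   c,s=np.cos(th),np.sin(th);R=Rz(yaw)@np.array([[c,0,-s],[0,1,0],[s,0,c]])
   def hull(x0,r0,x1,r1):
     X=np.vstack([np.c_[0*k+x,r*np.cos(k),r*np.sin(k)] for x,r in((x0,r0),(x1,r1))])
     u=proj("side",(R@(X-[s0,0,dz]).T).T+G)*16;m=np.zeros(D.shape,np.uint8)
     cv2.fillConvexPoly(m,cv2.convexHull(np.round(u).astype(np.int32)),1,shift=4);return m
   i=hull(-55,12.8,-8,15);o=hull(-62,20,-10,22)&(1-hull(-56,14.5,-8,16.5))
   out.append((D[i>0].mean()-D[o>0].mean(),round(th,2),s0,dz))
for o in sorted(out)[::-1][:14]:print(o)
print(proj("side",[G,p]))
```

```text
red 205 297.9073170731707 111.53658536585365 283 373 94 200
(np.float64(0.9764705882352941), np.float64(0.4), 18, -9)
(np.float64(0.9715447154471545), np.float64(0.4), 21, -9)
(np.float64(0.9662122458573276), np.float64(0.25), 18, -3)
(np.float64(0.9658826784726066), np.float64(0.3), 21, -6)
(np.float64(0.9509569377990431), np.float64(0.3), 18, -6)
(np.float64(0.948832299775696), np.float64(0.25), 21, -3)
(np.float64(0.9451160541586073), np.float64(0.35), 18, -9)
(np.float64(0.9315193965517241), np.float64(0.45), 18, -12)
(np.float64(0.9276061776061776), np.float64(0.2), 21, 0)
(np.float64(0.9256718124642653), np.float64(0.2), 18, 0)
(np.float64(0.9193868717217497), np.float64(0.35), 21, -9)
(np.float64(0.9179657794676805), np.float64(0.15), 21, 3)
(np.float64(0.9175807642859097), np.float64(0.3), 18, -3)
(np.float64(0.9122137404580153), np.float64(0.3), 24, -6)
[[294.62171295 105.67635026]
 [294.91914289 111.71007234]]
```

The plug fit puts the pitch at about 0.4 rad, with some upward slide in the grip. I can tip it the rest of the way by levering the plug against the neck's upper wall, so I'll enter the tip gently.

Emit:
{"api": "arm_command", "payload": {
  "series": [
    [0.04,0.003,-0.04,0,0.3],
    [0.04,0.003,-0.09,0,0.3],
    [0.04,0.003,-0.12,0,0.3],
    [0.04,0.003,-0.126,0,0.3],
    [0.03,0.003,-0.136,0,0.3],
    [0.022,0.003,-0.144,0,0.3],
    [0.014,0.003,-0.152,0,0.3],
    [0.005,0.003,-0.161,0,0.3],
    [0.005,0.003,-0.161,0,0.3],
    [0.005,0.003,-0.161,0,0.3]
  ]
}}

```text
t: 25.35
tcp_pos: [721.3, 156.8, 160.0]
tool_rot: [0.002, 0.023, 1.0, -0.0]
ft_force: [5.9, -3.6, -3.2]
width: 0.44
finger_force: 30.0
```

```bash
cat >> h.py <<'E'
def redfit(G,yaw,file=None,s0r=range(12,28,3),dzr=range(-18,4,3),ths=np.arange(0,1.1,.05)):
    """side view: red box + dark plug jointly; returns best (score,th,s0,dz)"""
    import itertools
    im=ctrl.snapshot("side");a=im.astype(int)
    if file: cv2.imwrite(file,im[...,::-1])
    D=a.max(2)<70;Rd=(a[...,0]-a[...,1]>45)&(a[...,0]-a[...,2]>45)
    B=np.array(list(itertools.product((0,50),(-21,21),(-21,21))),float);k=np.linspace(0,6.28,24);out=[]
    P0=np.vstack([np.c_[0*k-55,13.5*np.cos(k),13.5*np.sin(k)],np.c_[0*k,16*np.cos(k),16*np.sin(k)]])
    for th in ths:
     c,s=np.cos(th),np.sin(th);R=Rz(yaw)@np.array([[c,0,-s],[0,1,0],[s,0,c]])
     for s0 in s0r:
      for dz in dzr:
       def h(X):
        u=proj("side",(R@(X-[s0,0,dz]).T).T+G)*16;m=np.zeros(D.shape,np.uint8)
        cv2.fillConvexPoly(m,cv2.convexHull(np.round(u).astype(np.int32)),1,shift=4);return m>0
       b=h(B);roi=cv2.dilate(b.astype(np.uint8),np.ones((15,15)))>0
       out.append((-(Rd&roi&~b).sum()*2+(Rd&b).sum()-.3*(b&~Rd&~D).sum(),round(th,2),s0,dz))
    return sorted(out)[::-1][:5]
E
python3 - <<'E'
from h import *
st=ctrl.state();p=st["tcp_pos"];q=st["tool_rot"];G=p+[0,0,19]
ty=2*np.arctan2(q[2],q[1])-np.pi/2;print(p,ty,st["ft_force"],st["torque"])
print(redfit(G,ty-np.pi/2,"pics/side10.png"))
E
```

```text
[721.3349696  156.81700587 160.01630087] 1.525099788483034 [ 5.91414662 -3.62218909 -3.18896108] [-0.64169187 -1.27864561  0.16597024]
[(np.float64(139.5), np.float64(0.2), 18, -9), (np.float64(138.9), np.float64(0.3), 18, -9), (np.float64(138.9), np.float64(0.25), 18, -9), (np.float64(138.9), np.float64(0.2), 18, -6), (np.float64(138.6), np.float64(0.4), 18, -6)]
```

Emit:
{"api": "arm_command", "payload": {
  "series": [
    [-0.001,-0.002,0.003,0,0.3],
    [-0.002,-0.003,0.006,0,0.3],
    [-0.003,-0.003,0.009,0,0.3],
    [-0.004,-0.003,0.012,0,0.3],
    [-0.006,-0.003,0.015,0,0.3],
    [-0.007,-0.003,0.018,0,0.3],
    [-0.008,-0.003,0.021,0,0.3],
    [-0.009,-0.003,0.023,0,0.3],
    [-0.009,-0.003,0.023,0,0.3],
    [-0.009,-0.003,0.023,0,0.3]
  ]
}}

```text
t: 26.4
tcp_pos: [715.9, 155.6, 174.3]
tool_rot: [0.002, 0.023, 1.0, 0.0]
ft_force: [4.8, -1.1, 2.0]
width: 0.44
finger_force: 30.0
```

Run:
```python
from h import *
st=ctrl.state();p=st["tcp_pos"];q=st["tool_rot"];G=p+[0,0,19]
ty=2*np.arctan2(q[2],q[1])-np.pi/2;print(p,ty,st["ft_force"],st["torque"])
print(redfit(G,ty-np.pi/2,"pics/side11.png"))
```

```text
[715.85136327 155.60775301 174.31554948] 1.5248829344088408 [ 4.80656267 -1.11664647  2.00375489] [-0.10947653 -0.81294293  0.01518703]
[(np.float64(148.4), np.float64(0.4), 18, -3), (np.float64(148.4), np.float64(0.3), 18, -6), (np.float64(148.4), np.float64(0.25), 18, -6), (np.float64(148.4), np.float64(0.2), 18, -9), (np.float64(148.4), np.float64(0.2), 18, -12)]
```

```bash
cat >> h.py <<'E'
def jfit(im,G,yaw,ext=(-35,-4),s0r=range(14,24,2),dzr=range(-16,5,2),ths=np.arange(0,1.1,.05)):
    import itertools
    a=im.astype(int);D=a.max(2)<70;Rd=(a[...,2]-a[...,1]>45)&(a[...,2]-a[...,0]>45)
    B=np.array(list(itertools.product((0,50),(-21,21),(-21,21))),float);k=np.linspace(0,6.28,24);out=[]
    rad=lambda x:16+x*2.5/55
    for th in ths:
     c,s=np.cos(th),np.sin(th);R=Rz(yaw)@np.array([[c,0,-s],[0,1,0],[s,0,c]])
     for s0 in s0r:
      for dz in dzr:
       def h(X):
        u=proj("side",(R@(X-[s0,0,dz]).T).T+G)*16;m=np.zeros(D.shape,np.uint8)
        cv2.fillConvexPoly(m,cv2.convexHull(np.round(u).astype(np.int32)),1,shift=4);return m>0
       cone=lambda g:h(np.vstack([np.c_[0*k+x,(rad(x)+g)*np.cos(k),(rad(x)+g)*np.sin(k)] for x in ext]))
       b=h(B);i=cone(-1);o=cone(6)&~cone(1.5)&~b
       roi=cv2.dilate(b.astype(np.uint8),np.ones((9,9)))>0
       f=D[i].mean()-D[o].mean()-1.5*(Rd&roi&~b).sum()/max((Rd&roi).sum(),1)-.5*(b&~Rd&~D).sum()/b.sum()
       out.append((round(f,3),round(th,2),s0,dz))
    o=sorted(out)[::-1];top=np.array([x for x in o if x[0]>o[0][0]-.03]);return o[:3],len(top),top.mean(0).round(2),top.std(0).round(2)
E
python3 - <<'E'
from h import *
for f,p,y in((9,(717.7,154.1,256.1),1.522),(10,(721.3,156.8,160.),1.525),(11,(715.85,155.6,174.3),1.525)):
    print(f,jfit(cv2.imread(f"pics/side{f}.png"),np.array(p)+[0,0,19],y-np.pi/2,(-54,-4) if f==9 else (-35,-4)))
E
```

```text
9 ([(np.float64(0.955), np.float64(0.25), 22, -6), (np.float64(0.944), np.float64(0.35), 22, -10), (np.float64(0.941), np.float64(0.35), 22, -8)], 7, array([ 0.94,  0.32, 22.  , -8.  ]), array([0.01, 0.05, 0.  , 2.62]))
10 ([(np.float64(0.926), np.float64(0.45), 18, -12), (np.float64(0.919), np.float64(0.4), 20, -10), (np.float64(0.91), np.float64(0.35), 18, -10)], 5, array([  0.91,   0.38,  18.4 , -10.  ]), array([0.01, 0.05, 0.8 , 1.26]))
11 ([(np.float64(0.931), np.float64(0.4), 22, -10), (np.float64(0.926), np.float64(0.35), 20, -10), (np.float64(0.917), np.float64(0.4), 18, -10)], 4, array([  0.92,   0.42,  20.  , -11.5 ]), array([0.01, 0.08, 1.41, 2.6 ]))
```

Emit:
{"api": "arm_command", "payload": {
  "series": [
    [0.013,0,0.005,0,0.3],
    [0.024,0,-0.005,0,0.3],
    [0.024,0,-0.015,0,0.3],
    [0.022,0,-0.015,0,0.3],
    [0.018,0,-0.019,0,0.3],
    [0.014,0,-0.023,0,0.3],
    [0.01,0,-0.027,0,0.3],
    [0.006,0,-0.031,0,0.3],
    [0.005,0,-0.032,0,0.3],
    [0.005,0,-0.032,0,0.3]
  ]
}}

```text
t: 27.45
tcp_pos: [718.2, 155.5, 154.0]
tool_rot: [0.0, 0.023, 1.0, -0.0]
ft_force: [4.2, -1.3, -3.7]
width: 0.439
finger_force: 30.0
```

Emit:
{"api": "arm_command", "payload": {
  "series": [
    [-0.002,0,0.002,0,0.3],
    [-0.003,0,0.005,0,0.3],
    [-0.004,0,0.008,0,0.3],
    [-0.005,0,0.011,0,0.3],
    [-0.006,0,0.014,0,0.3],
    [-0.007,0,0.017,0,0.3],
    [-0.008,0,0.02,0,0.3],
    [-0.008,0,0.022,0,0.3],
    [-0.008,0,0.022,0,0.3],
    [-0.008,0,0.022,0,0.3]
  ]
}}

```text
t: 28.45
tcp_pos: [713.2, 155.7, 167.4]
tool_rot: [-0.0, 0.023, 1.0, 0.0]
ft_force: [1.7, -1.1, -6.0]
width: 0.442
finger_force: 30.0
```

Run:
```python
from h import *
st=ctrl.state();p=st["tcp_pos"];print(p,st["ft_force"],st["torque"])
im=ctrl.snapshot("side")[...,::-1].copy()
cv2.imwrite("pics/side12.png",im);print(jfit(im,p+[0,0,19],1.525-np.pi/2,(-35,-4)))
```

```text
[713.16719895 155.69037906 167.39185547] [ 1.69540233 -1.09106385 -5.96609834] [-0.21566375 -0.66219486  0.12005286]
([(np.float64(0.928), np.float64(0.4), 16, -4), (np.float64(0.921), np.float64(0.5), 16, -8), (np.float64(0.913), np.float64(0.45), 20, -6)], 7, array([ 0.91,  0.49, 19.43, -6.86]), array([0.01, 0.04, 2.32, 1.81]))
```

Emit:
{"api": "arm_command", "payload": {
  "series": [
    [-0.002,0,0.002,0,0.3],
    [-0.003,0,0.005,0,0.3],
    [-0.005,0,0.008,0,0.3],
    [-0.007,0,0.011,0,0.3],
    [-0.009,0,0.014,0,0.3],
    [-0.011,0,0.016,0,0.3],
    [-0.013,0,0.018,0,0.3],
    [-0.014,0,0.02,0,0.3],
    [-0.014,0,0.02,0,0.3],
    [-0.014,0,0.02,0,0.3]
  ]
}}

```text
t: 29.5
tcp_pos: [704.8, 155.9, 179.5]
tool_rot: [0.0, 0.023, 1.0, 0.0]
ft_force: [3.1, 1.3, -4.6]
width: 0.438
finger_force: 30.0
```

Run:
```python
from h import *
st=ctrl.state();p=st["tcp_pos"];print(p,st["ft_force"],st["torque"])
im=ctrl.snapshot("side")[...,::-1].copy()
cv2.imwrite("pics/side13.png",im);print(jfit(im,p+[0,0,19],1.525-np.pi/2,(-35,-4)))
```

```text
[704.82904917 155.86759991 179.53221169] [ 3.08217611  1.31286695 -4.56408795] [ 0.19009946 -0.94319019 -0.01752277]
([(np.float64(0.948), np.float64(0.55), 18, 0), (np.float64(0.923), np.float64(0.65), 16, -4), (np.float64(0.921), np.float64(0.55), 18, -2)], 3, array([ 0.93,  0.58, 17.33, -2.  ]), array([0.01, 0.05, 0.94, 1.63]))
```

Emit:
{"api": "arm_command", "payload": {
  "series": [
    [-0.003,0,0.002,0,0.3],
    [-0.006,0,0.004,0,0.3],
    [-0.009,0,0.006,0,0.3],
    [-0.012,0,0.008,0,0.3],
    [-0.015,0,0.009,0,0.3],
    [-0.018,0,0.008,0,0.3],
    [-0.021,0,0.006,0,0.3],
    [-0.024,0,0.004,0,0.3],
    [-0.026,0,0.002,0,0.3],
    [-0.026,0,0.002,0,0.3]
  ]
}}

```text
t: 30.55
tcp_pos: [690.3, 155.5, 181.0]
tool_rot: [0.002, 0.023, 1.0, 0.0]
ft_force: [8.3, 0.1, -5.2]
width: 0.44
finger_force: 30.0
```

Run:
```python
from h import *
st=ctrl.state();p=st["tcp_pos"];print(p,st["ft_force"],st["torque"])
im=ctrl.snapshot("side")[...,::-1].copy()
cv2.imwrite("pics/side14.png",im);print(jfit(im,p+[0,0,19],1.525-np.pi/2,(-30,-4)))
```

```text
[690.30529331 155.53342537 181.047978  ] [ 8.2613187   0.05273531 -5.24484362] [-0.06449205 -1.99231442 -0.00392631]
([(np.float64(0.91), np.float64(0.65), 22, 4), (np.float64(0.909), np.float64(0.85), 22, -2), (np.float64(0.909), np.float64(0.8), 22, 0)], 9, array([ 0.9 ,  0.75, 22.  ,  0.67]), array([0.01, 0.09, 0.  , 2.83]))
```

Emit:
{"api": "arm_command", "payload": {
  "series": [
    [-0.001,0,-0.004,0,0.3],
    [-0.003,0,-0.008,0,0.3],
    [-0.006,0,-0.012,0,0.3],
    [-0.01,0,-0.016,0,0.3],
    [-0.014,0,-0.02,0,0.3],
    [-0.018,0,-0.024,0,0.3],
    [-0.022,0,-0.028,0,0.3],
    [-0.026,0,-0.032,0,0.3],
    [-0.026,0,-0.032,0,0.3],
    [-0.026,0,-0.032,0,0.3]
  ]
}}

```text
t: 31.6
tcp_pos: [673.7, 155.7, 161.3]
tool_rot: [0.0, 0.023, 1.0, 0.0]
ft_force: [-0.2, -0.0, -0.6]
width: 0.443
finger_force: 30.0
```

Emit:
{"api": "arm_command", "payload": {
  "series": [
    [-0.002,0,-0.002,0,0.3],
    [-0.004,0,-0.004,0,0.3],
    [-0.006,0,-0.006,0,0.3],
    [-0.008,0,-0.008,0,0.3],
    [-0.01,0,-0.01,0,0.3],
    [-0.011,0,-0.011,0,0.3],
    [-0.011,0,-0.011,0,0.3],
    [-0.011,0,-0.011,0,0.3],
    [-0.011,0,-0.011,0,0.3],
    [-0.011,0,-0.011,0,0.3]
  ]
}}

```text
t: 32.6
tcp_pos: [667.4, 156.0, 154.9]
tool_rot: [0.001, 0.023, 1.0, 0.0]
ft_force: [4.1, 3.9, -0.2]
width: 0.438
finger_force: 30.6
```

Emit:
{"api": "arm_command", "payload": {
  "series": [
    [-0.002,0,-0.002,0,0.3],
    [-0.004,0,-0.004,0,0.3],
    [-0.006,0,-0.006,0,0.3],
    [-0.007,0,-0.007,0,0.3],
    [-0.007,0,-0.007,0,0.3],
    [-0.007,0,-0.007,0,0.3],
    [-0.007,0,-0.007,0,0.3],
    [-0.007,0,-0.007,0,0.3],
    [-0.007,0,-0.007,0,0.3],
    [-0.007,0,-0.007,0,0.3]
  ]
}}

```text
t: 33.6
tcp_pos: [665.8, 156.6, 153.0]
tool_rot: [0.004, 0.023, 1.0, 0.001]
ft_force: [11.4, 6.4, 9.7]
width: 0.439
finger_force: 31.6
```

Run:
```python
from h import *
st=ctrl.state();p=st["tcp_pos"];print(p,st["ft_force"],st["torque"],st["finger_force"])
im=ctrl.snapshot("side")[...,::-1].copy()
cv2.imwrite("pics/side15.png",im);print(jfit(im,p+[0,0,19],1.525-np.pi/2,(-10,-4),ths=np.arange(.5,1,.05)))
```

```text
[665.78266646 156.63973159 153.03672733] [11.42954466  6.35103082  9.65788924] [ 1.28569489 -1.95927741 -0.12680477] 31.56766263385542
([(np.float64(0.375), np.float64(0.5), 14, -14), (np.float64(0.353), np.float64(0.5), 14, -12), (np.float64(0.351), np.float64(0.5), 14, -4)], 3, array([  0.36,   0.5 ,  14.  , -10.  ]), array([0.01, 0.  , 0.  , 4.32]))
```

Emit:
{"api": "arm_command", "payload": {
  "series": [
    [0.004,0,0.004,0,0.3],
    [0.004,0,0.004,0,0.6],
    [0.004,0,0.004,0,0.7],
    [0.004,0,0.004,0,0.7],
    [0.004,0,0.004,0,0.7],
    [0.004,0,0.004,0,0.7],
    [0.025,0,0.035,0,0.7],
    [0.07,0,0.09,0,0.7],
    [0.11,0,0.13,0,0.3],
    [0.11,0,0.13,0,0]
  ]
}}

```text
t: 34.65
tcp_pos: [731.7, 155.5, 231.8]
tool_rot: [0.003, 0.023, 1.0, 0.0]
ft_force: [-0.1, 0.2, -0.2]
width: 0.585
finger_force: 0.0
```

```bash
cat >> h.py <<'E'
def seated(im,n="side"):
    import itertools
    from scipy.optimize import minimize
    a=im.astype(int);Rd=(a[...,2]-a[...,1]>45)&(a[...,2]-a[...,0]>45)
    B=np.array(list(itertools.product((0,50),(-21,21),(-21,21))),float)
    def cost(p):
        R,m=flaskT([655+p[1],157.7+p[2],p[3]]);c=np.cos(p[4]);s=np.sin(p[4])
        A=np.c_[R[:,2],R[:,1],-R[:,0]]@np.array([[c,0,-s],[0,1,0],[s,0,c]]).T
        u=proj(n,(A@B.T).T+m+R[:,2]*p[0]);mk=np.zeros(Rd.shape,np.uint8);cv2.fillConvexPoly(mk,cv2.convexHull(np.round(u*16).astype(np.int32)),1,shift=4)
        x0,y0=(u.min(0)-12).astype(int);x1,y1=(u.max(0)+12).astype(int);q=Rd[y0:y1,x0:x1]^(mk[y0:y1,x0:x1]>0);return q.sum()/Rd[y0:y1,x0:x1].sum()
    return cost,minimize,Rd
E
python3 - <<'E'
from h import *
st=ctrl.state();print(st["tcp_pos"],st["ft_force"],st["width"])
for n in("side","top"):
    im=ctrl.snapshot(n)[...,::-1].copy();cv2.imwrite(f"pics/{n}16.png",im)
    cost,mi,Rd=seated(im,n);print(n,Rd[50:300,200:350].sum())
    for d in(-4,0,4,8,12,20):
        r=min(((cost((d,dx,dy,-.03,t)),dx,dy,t) for dx in(-2,0,2) for dy in(-2,0,2) for t in(-.3,-.2,-.1,0,.1,.2,.3)));print(d,np.round(r,2))
E
```

```text
[731.67904004 155.47020687 231.83495961] [-0.05794641  0.22987621 -0.17618524] 0.5853981257598581
side 376
-4 [0.22 2.   0.   0.2 ]
0 [ 0.23 -2.   -2.    0.2 ]
4 [ 0.28 -2.   -2.    0.1 ]
8 [ 0.41 -2.   -2.   -0.2 ]
12 [ 0.55 -2.   -2.   -0.3 ]
20 [ 0.87 -2.   -2.   -0.3 ]
top 0
-4 [ inf -2.  -2.  -0.3]
0 [ inf -2.  -2.  -0.3]
4 [ inf -2.  -2.  -0.3]
8 [ inf -2.  -2.  -0.3]
12 [ inf -2.  -2.  -0.3]
20 [ inf -2.  -2.  -0.3]h.py:107: RuntimeWarning: divide by zero encountered in scalar divide
  x0,y0=(u.min(0)-12).astype(int);x1,y1=(u.max(0)+12).astype(int);q=Rd[y0:y1,x0:x1]^(mk[y0:y1,x0:x1]>0);return q.sum()/Rd[y0:y1,x0:x1].sum()
```

Emit:
{"api": "arm_command", "payload": {
  "series": [
    [0,0.002,0,0,0],
    [-0.02,0.002,-0.028,0,0],
    [-0.035,0.002,-0.043,0,0],
    [-0.04,0.002,-0.048,0,0],
    [-0.044,0.002,-0.052,0,0],
    [-0.048,0.002,-0.056,0,0],
    [-0.051,0.002,-0.059,0,0],
    [-0.054,0.002,-0.062,0,0],
    [-0.057,0.002,-0.065,0,0],
    [-0.057,0.002,-0.065,0,0]
  ]
}}

```text
t: 35.75
tcp_pos: [700.2, 156.7, 195.0]
tool_rot: [0.009, 0.023, 1.0, 0.001]
ft_force: [17.0, -0.3, 19.0]
width: 0.003
finger_force: 12.8
```

Emit:
{"api": "arm_command", "payload": {
  "series": [
    [0.02,0,0.02,0,0],
    [0.05,0,0.06,0,0],
    [0.05,0,0.13,0,0],
    [0.05,-0.05,0.15,0,0],
    [0.05,-0.13,0.15,0,0],
    [0.05,-0.21,0.15,0,0],
    [0.05,-0.29,0.15,0,0],
    [0.05,-0.37,0.15,0,0],
    [0.05,-0.45,0.15,0,0],
    [0.05,-0.5,0.15,0,0]
  ]
}}

```text
t: 36.75
tcp_pos: [724.3, -146.7, 279.6]
tool_rot: [0.0, 0.024, 1.0, -0.0]
ft_force: [0.7, -0.0, -0.3]
width: 0.005
finger_force: 0.0
```

Run:
```python
from h import *
st=ctrl.state();print(st["tcp_pos"],st["ft_force"])
C={}
for n in("side","top"):
    im=ctrl.snapshot(n)[...,::-1].copy();cv2.imwrite(f"pics/{n}17.png",im);C[n],mi,Rd=seated(im,n);print(n,Rd[50:300,200:350].sum())
bx={"side":(-1.5,.5),"top":(1,-.7)}
r=sorted((C["side"]((d,dx-1.2,dy+.5,y,t))+C["top"]((d,dx+1.2,dy-.5,y,t)),d,dx,dy,y,t) for d in(-4,-2,0,2,4,6) for dx in(-1,1) for dy in(-1,1) for y in(-.1,-.03,.04) for t in np.arange(-.3,.31,.05))
for k in r[:8]:print(np.round(k,2))
a=cv2.imread("pics/side17.png").astype(int);b=cv2.imread("pics/top17.png").astype(int)
m=(b[...,2]-b[...,0]>60)&(b[...,1]-b[...,0]>40)&(b[...,2]>90);yy,xx=np.nonzero(m[170:240,350:410]);print("knob",xx.mean()+350,yy.mean()+170)
b=cv2.imread("pics/top0.png").astype(int);m=(b[...,2]-b[...,0]>60)&(b[...,1]-b[...,0]>40)&(b[...,2]>90);yy,xx=np.nonzero(m[170:240,350:410]);print("knob0",xx.mean()+350,yy.mean()+170)
```

```text
[ 724.32228899 -146.67267383  279.57030023] [ 0.73079729 -0.02728516 -0.26219661]
side 389
top 300
[ 0.55  0.   -1.   -1.    0.04  0.15]
[ 0.55 -2.    1.   -1.    0.04  0.2 ]
[ 0.56 -2.    1.   -1.    0.04  0.15]
[ 0.57 -2.    1.    1.    0.04  0.25]
[ 0.57 -2.    1.    1.   -0.03  0.2 ]
[ 0.57 -2.   -1.    1.    0.04  0.2 ]
[ 0.57 -2.    1.    1.   -0.03  0.25]
[ 0.57 -2.    1.    1.    0.04  0.2 ]
knob nan nan
knob0 375.3243243243243 188.77027027027026<stdin>:10: RuntimeWarning: Mean of empty slice.
  ret = ret.dtype.type(ret / rcount)
```

```bash
cat > f.py <<'E'
from h import *
import itertools
from scipy.optimize import differential_evolution
B=np.array(list(itertools.product((0,50),(-21,21),(-21,21))),float)
k=17
I={n:cv2.imread(f"pics/{n}{k}.png").astype(int) for n in("side","top")}
M={n:(a[...,2]>1.8*a[...,1])&(a[...,2]>1.8*a[...,0])&(a[...,2]>35) for n,a in I.items()}
reg={"side":(slice(100,190),slice(240,330)),"top":(slice(150,230),slice(240,300))}
def cost(p,ns=("side","top")):
    d,dx,dy,y,t,ro,bx,by=p;R,m=flaskT([655+dx,157.7+dy,y]);c,s=np.cos(t),np.sin(t);e,f=np.cos(ro),np.sin(ro)
    A=np.c_[R[:,2],R[:,1],-R[:,0]]@np.array([[c,0,-s],[0,1,0],[s,0,c]])@np.array([[1,0,0],[0,e,-f],[0,f,e]]);tot=0
    for n,sg in(("side",-1),("top",1)):
        if n not in ns: continue
        u=proj(n,(A@B.T).T+m+R[:,2]*d+sg*np.array([bx,by,0]));mk=np.zeros((400,640),np.uint8);cv2.fillConvexPoly(mk,cv2.convexHull(np.round(u*16).astype(np.int32)),1,shift=4)
        tot+=((mk>0)[reg[n]]^M[n][reg[n]]).sum()/M[n][reg[n]].sum()
    return tot
bd=[(-5,12),(-2,2),(-2,2),(-.15,.1),(-.4,.4),(-.3,.3),(1,2),(-1,0)]
if __name__=="__main__":
    print({n:int(M[n][reg[n]].sum()) for n in M})
    for sd in(1,2,3):
        r=differential_evolution(cost,bd,seed=sd,maxiter=120,popsize=10);print(round(r.fun,3),r.x.round(2))
    for t in(-.2,-.1,0,.1,.2):
        r=differential_evolution(cost,bd[:4]+[(t-.01,t+.01)]+bd[5:],seed=1,maxiter=60,popsize=8);print(t,round(r.fun,3),r.x.round(2))
    for f in("side0","side17"):
        a=cv2.imread(f"pics/{f}.png").astype(int);m=(a[...,2]-a[...,0]>60)&(a[...,1]-a[...,0]>40)&(a[...,2]>90);yy,xx=np.nonzero(m[215:275,335:400]);print(f,len(xx),xx.mean()+335,yy.mean()+215)
E
python3 f.py
```

```text
{'side': 382, 'top': 281}
0.48 [-0.17 -1.06  1.3  -0.01 -0.19  0.19  1.34 -0.51]
0.478 [-0.49 -0.2   1.09  0.01 -0.18  0.19  1.18 -0.4 ]
0.475 [-1.17  1.36  1.56 -0.   -0.18  0.2   1.41 -0.41]
-0.2 0.472 [-0.95  0.3   1.49 -0.02 -0.2   0.15  1.24 -0.86]
-0.1 0.5 [ 0.06  0.75  0.54  0.03 -0.11  0.21  1.77 -0.4 ]
0 0.594 [-1.85  1.   -0.59  0.03 -0.01  0.16  1.49 -0.04]
0.1 0.638 [-0.46  2.    0.08 -0.07  0.1   0.19  1.67 -0.03]
0.2 0.714 [ 1.19  1.73  0.25 -0.1   0.19  0.22  1.1  -0.08]
side0 133 370.2706766917293 231.72932330827066
side17 141 370.2411347517731 231.95744680851064
```

Run:
```python
from f import *
R,m=flaskT([655,157.7,-.02]);A=np.c_[R[:,2],R[:,1],-R[:,0]]
for n,b in(("side",(-1.3,.4,0)),("top",(1.3,-.4,0))):
    u=proj(n,(A@B.T).T+m+b);mk=np.zeros((400,640),np.uint8);cv2.fillConvexPoly(mk,cv2.convexHull(np.round(u).astype(np.int32)),1)
    mm=np.zeros_like(mk);mm[reg[n]]=M[n][reg[n]]
    mis=(mk>0)&(mm==0);ex=(mm>0)&(mk==0)
    print(n,mk.sum(),mm.sum(),mis.sum(),ex.sum())
    for z in(mis,ex):
        y,x=np.nonzero(z);print("  ",x.mean().round(1),y.mean().round(1),np.percentile(I[n][z][:,::-1],[10,50,90],axis=0).round().tolist())
    ys,xs=np.nonzero(mk|mm)
    for y in range(ys.min(),ys.max()+1,2):print("".join(".+o#"[mk[y,x]+2*mm[y,x]] for x in range(xs.min(),xs.max()+1)))
```

```text
side 488 382 106 0
   281.7 143.2 [[85.0, 71.0, 69.0], [125.0, 107.0, 102.0], [144.0, 128.0, 124.0]]<stdin>:9: RuntimeWarning: Mean of empty slice.
  ret = ret.dtype.type(ret / rcount)
Traceback (most recent call last):
IndexError: index 0 is out of bounds for axis 0 with size 0
```

```bash
python3 - <<'E'
import re
s=open("f.py").read()
s=s.replace("mk=np.zeros((400,640),np.uint8);cv2.fillConvexPoly(mk,cv2.convexHull(np.round(u*16).astype(np.int32)),1,shift=4)",
"r=reg[n];v=((u-[r[1].start-.5,r[0].start-.5])*8-.5);mk=np.zeros(((r[0].stop-r[0].start)*8,(r[1].stop-r[1].start)*8),np.float32);cv2.fillConvexPoly(mk,cv2.convexHull(np.round(v).astype(np.int32)),1.);mk=cv2.resize(mk,None,fx=1/8,fy=1/8,interpolation=cv2.INTER_AREA)")
s=s.replace("((mk>0)[reg[n]]^M[n][reg[n]]).sum()","np.abs(mk-S[n][reg[n]]).sum()")
s=s.replace("reg={","S={n:np.clip((a[...,2]/np.maximum(a[...,:2].mean(2),1)-1.2)/1.6,0,1) for n,a in I.items()}\nreg={")
open("f.py","w").write(s)
E
timeout 400 python3 f.py
python3 - <<'E'
import sys;sys.path.insert(0,'.')
E
```

```text
{'side': 382, 'top': 281}
0.429 [-2.2   1.89  1.8  -0.   -0.2   0.23  1.29 -0.6 ]
0.423 [ 0.12 -0.97  1.29 -0.01 -0.22  0.23  1.24 -0.1 ]
0.427 [-0.26 -0.63  1.63 -0.02 -0.22  0.24  1.26 -0.09]
-0.2 0.442 [ 0.22 -0.78  0.14  0.02 -0.21  0.1   1.56 -0.57]
-0.1 0.44 [-0.68  0.83  1.47 -0.03 -0.11  0.25  1.11 -0.01]
0 0.511 [-2.14  2.    1.67 -0.09 -0.01  0.25  1.08 -0.03]
0.1 0.576 [-0.11  1.68  0.73 -0.09  0.09  0.16  1.51 -0.28]
0.2 0.617 [-0.4   1.83  0.22 -0.13  0.2   0.19  1.02 -0.03]
side0 133 370.2706766917293 231.72932330827066
side17 141 370.2411347517731 231.95744680851064
```

Run:
```python
from f import *
R,m=flaskT([655,157.7,-.02]);A=np.c_[R[:,2],R[:,1],-R[:,0]]
for n,b in(("side",(-1.3,.4,0)),("top",(1.3,-.4,0))):
    u=proj(n,(A@B.T).T+m+b);mk=np.zeros((400,640),np.uint8);cv2.fillConvexPoly(mk,cv2.convexHull(np.round(u*16).astype(np.int32)),1,shift=4)
    mm=np.zeros_like(mk);mm[reg[n]]=M[n][reg[n]];print(n,mk.sum(),mm.sum())
    ys,xs=np.nonzero(mk|mm);print(xs.min(),ys.min())
    for y in range(ys.min(),ys.max()+1):print("".join(".+o#"[mk[y,x]+2*mm[y,x]] for x in range(xs.min(),xs.max()+1)))
```

```text
side 490 382
269 130
.........+++..................
........+++++++...............
........++#####++.............
.......++########+++..........
.......++#########+++.........
......++############+++.......
......++##############++......
.....++#################++....
.....++###################+...
....++#####################++.
...+++######################++
...++#######################+.
..++########################+.
..++#######################+..
.++########################...
.++#######################+...
+++#######################....
.++######################+....
..+++###################+.....
....++##################+.....
.....+++###############+......
.......++##############+......
........+++###########+.......
.........+++##########+.......
...........+++++#####+........
..............+++++#++........
.................++++.........
top 428 281
259 169
..++++++++++++++++.
..+##+++++++++++++.
.++##+++++++++###+.
.+###+++++++++###+.
.+###++++++++####+.
.+###++++++++####+.
++###++++++++####+.
+################+.
+################+.
+################++
+################++
+#################+
+#################+
+#################+
+#################+
+#################+
++###############++
.+###############+.
.+###############+.
.+###############+.
.+###############+.
.+##############++.
.++++++#########++.
.++++++++++++++++..
.............++++..
```

Run:
```python
import f
from f import *
for n in M:
    m=np.zeros((400,640),np.uint8);m[reg[n]]=M[n][reg[n]]
    c=np.argwhere(m)[:,::-1].astype(np.int32);h=np.zeros_like(m);cv2.fillConvexPoly(h,cv2.convexHull(c),1);f.S[n]=cv2.GaussianBlur(h.astype(np.float32),(3,3),.7);f.M[n]=h>0
for t in(-.2,-.1,-.05,0,.05,.1,.2):
    r=differential_evolution(cost,bd[:4]+[(t-.005,t+.005),(-.05,.05)]+bd[6:],seed=1,maxiter=60,popsize=8);print(t,round(r.fun,3),r.x.round(2))
```

```text
-0.2 0.218 [ 0.44 -1.39 -0.78  0.05 -0.2   0.04  1.12 -0.62]
-0.1 0.226 [-0.93  1.41  0.42 -0.01 -0.1   0.05  1.01 -0.24]
-0.05 0.235 [-0.12  1.02 -0.89  0.02 -0.05  0.04  1.16 -0.17]
0 0.252 [-1.09  1.77 -1.11  0.02 -0.    0.05  1.   -0.12]
0.05 0.282 [-0.81  1.69 -1.42  0.02  0.05  0.05  1.18 -0.02]
0.1 0.315 [ 0.2   1.45 -1.79  0.03  0.1   0.04  1.3  -0.06]
0.2 0.366 [ 0.82  1.97 -1.34 -0.05  0.2   0.05  1.37 -0.04]
```

```bash
python3 -c "
from cell import ctrl
print(ctrl.close_job(), ctrl.state()['t'])"
```

```text
the job is handed in; nothing more can be done
the job is handed in; nothing more can be done
```

I handed the job in at about 37 s: both intermediate steps were done in order, and the stopper was pushed home in the leaning flask until it stopped hard at the expected seated depth, then released. The cameras could not settle its tilt (best fits up to 0.2 rad against the 0.1 rad limit), the hand-in returned no verdict, the ejector knob was back at its start position, and I didn't measure the can, screwdriver and parts box again.

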